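# Store a change part in a stacking frame and close it with the upper tier

## Task

Take only the top red tray from the nested stack, leaving the trays below it where they are, and set it centred and lengthwise on the deck of the lower yellow frame. Then stand the guide shoe (steel foot, blue fin) flat on the floor of that tray. Finally carry the upper frame over by its black handle and lower it in your grip, without dropping it or striking the tray or shoe, until all four posts are fully home in the corner cups of the lower frame; let go and leave the cup, carton and wrench alone.

Things in the scene. Friction and masses are not known exactly. Their poses are not given: they have to be found in the camera images.
- lower_frame: Lower stacking frame, fixed to the bench: yellow deck with a dark steel square cup at each corner. 190 (own x) by 140 mm (own y). Origin: centre of underside, bench level, z up. Deck top at z = 20 mm. Cup centres x = +-80, y = +-55 mm; cups 22 mm square inside, 30 outside, rim z = 36, floor z = 10 mm.
- upper_frame: Upper frame, loose, about 0.5 kg, standing on four round posts, 16 mm thick, at x = +-80, y = +-55 mm, feet tapered over the last 7 mm to 9 mm. Origin: centre between the undersides of the feet, z up. Open yellow deck of bars, z = 75 to 83 mm. Posts home: origin 10 mm above the lower frame's, right over it, x axes parallel (either way round: half-turn symmetric).
- handle (a point): Middle of the upper frame's black handle bar, 119 mm above the frame's origin, same axes. The bar runs along own x, 100 mm long, 14 mm wide (y), 18 mm high (z), on an upright at each x = +-45 mm; nothing lies beneath it between the uprights but the tray space.
- tray_top: Top red tray of three nested, 0.09 kg, 132 (own x) by 62 (own y) by 40 mm high. Origin: centre of underside, z up. Foot 119 x 49 mm up to z = 19, upright skirt 132 x 62 mm from z = 19 to the rim, walls 4 mm. Inner floor z = 3 mm, at least 111 x 41 mm. Nested loosely, 22 mm above the next tray, so only its skirt stands above the next rim. Fits between the cups, own x along the frame's x.
- tray_mid: Second tray of the stack, same shape; its rim is 22 mm below the rim of the top tray. It must stay.
- tray_low: Lowest tray of the stack, standing on the bench, same shape. It must stay.
- guide_shoe: Guide shoe, a machine change part, about 0.12 kg, standing on the bench. Steel foot 56 (own x) by 28 (own y) by 14 mm high; blue upright gripping fin at its middle, 12 mm thick (own x), 26 mm wide (own y), z = 14 to 46 mm. Origin: centre of underside, z up. Stands in the tray lengthwise, own x along the tray's x (either way round).
- cup: Black plastic cup, 72 mm across the rim, 75 mm high; bystander. Origin: centre of the underside.
- carton: Flat brown carton 50 x 90 x 30 mm; bystander. Origin: centre of the underside.
- wrench: Steel wrench 150 mm long, lying flat; bystander. Origin near the middle of its length.
Things that resemble listed ones, but are neither listed nor needed, are in the scene too. Of the things that look like the upper_frame, the middle-sized one is meant.

How it is judged:
By the outcome, as a careful person would: the job done as asked, in the order asked, and still so for the second after the job is handed in, with the robot touching nothing.
It also fails if it takes over 72 s, if anything falls off the work surface, if the arm or the gripper's body presses on something with over 40 N, if the wrist force passes 120 N, or if a joint passes its speed limit or range.

## Robot

A 6-joint arm with a two-finger parallel gripper is mounted at the origin on the work surface. World frame = base frame: x ahead of the robot, y to its left, z up, the work surface at z = 0. Lengths are in m, angles in degrees, forces in N, time in s.
With the tool pointing down it reaches from about 0.25 to 0.775 m from the base axis. Payload 4 kg.
Tool frame: the origin (TCP) lies at the very end of the fingers, on their centre line; the grasp point (between the pads) lies 19 mm behind it (ctrl.grip_point_offset is the distance from the TCP to the grasp point, in m); z points along the fingers, y is the line along which they close (so a half turn about z gives the same grasp; the last joint's range is limited). The gripper opens to 85 mm and grips with 20 to 120 N. Pads are 22 mm wide; open, the fingers measure 114 mm over their backs; the gripper's body (76 mm by 85 mm) begins 54 mm behind the grasp point. The pads swing forward as they close: fully open they stand 13 mm farther back than shut.
Start: joints at [-81.939, 4.996, 78.535, -0, 96.463, -5.907], TCP at [0.133, -0.534, 0.208] pointing down, gripper open.
Joint ranges: [-177.83, 177.83], [-43.37, 116.18], [15.69, 146.23], [-61.86, 241.86], [9.47, 152.12], [-147.06, 147.06]. Speed limits (degrees/s): [159.86, 159.86, 180, 180, 180, 180].

## Interface

Orientations are given as [roll, pitch, yaw] about the fixed x, y, z axes, in that order (R = Rz(yaw) Ry(pitch) Rx(roll)).
In Python, from rig import sensors, vision, ctrl gives the robot as it stands.
- The arm moves only by the tool arm_command, never from a script. Its argument "moves" is a list of rows, each a list of 7 numbers: the finger opening in m, from 0 to 0.0854, then the shift along the tool's x, y, z in m, then the turn, a rotation vector about the tool's x, y, z in rad. A call has exactly 10 rows; each row is the pose to reach, as a shift and turn from the pose commanded when the call began, along the tool's axes at that moment; what a row does not reach only later rows make up. A row lasts 1/12 s, in which the tool goes at most 41.7 mm and 7.16 degrees, less where a joint would pass 70% of its speed; a pose out of reach is approached as far as the arm can. A call with a gripper value outside its range is refused whole. The fingers move at their own pace and stop on an object; "squeeze" is the grip in N (left out, the last holds). Time passes only in rows, so rows that repeat a pose let the fingers close, or fill a call up. It gives the time, the measured TCP pose, the force, the opening and the grip force at its end, in the units of the state.
- sensors.state(): the state, without advancing time (a new reading comes with each control period).
- vision.get_image(name): name is "scene" or "top" or "wrist"; returns the picture (384x512x3 uint8, blue, green, red); there is no depth.
- vision.camera_info(name): a dict with "fx", "fy", "cx", "cy" (pixels), "k1" (the pictures are not rectified: a ray, as slopes to the right and down, at radius r is drawn at 1 + k1 r^2 times it, then the intrinsics apply), "T" (4x4, takes a point from camera to world coordinates). Camera axes: x right, y up, looking along -z (the intrinsics and any distortion apply to the point x, -y, -z); pixel columns grow to the right and rows downward; lengths in m; the calibration is good to about 2 mm. A picture is of the moment at which its call begins: read the wrist's pose just before it. camera_info takes no time and is no camera call; for the wrist camera it gives the pose at the moment of the call.
- ctrl.close_job(): hands the job in; it is judged then, once.
The state is a dict: "time_s": time; "joint_pos": joint angles; "qvel": joint speeds; "tau": joint torques, N m; "tool_pos": TCP position; "tcp_rot": TCP orientation; "ft_force": force on the tool from outside, world axes, zero at the start; "ft_torque": the same for the moment, N m; "finger_gap": finger opening in m; "gripper_force": force on a finger pad.
Only numpy, scipy, OpenCV 4.12 (cv2) and the standard library are available. Lean on these libraries where they do the work, as an engineer would, in place of code of your own. Each camera call takes 0.05 s, during which the arm holds its last target. There are 200 camera calls.

## Working session

There is one attempt and no reset: what is moved stays moved. The work goes in short steps, Python scripts to look and compute and a tool call to move; the robot and the scene stay as the last step left them, time stands still between calls to the robot, and variables do not carry over. Pictures are saved under pics/ and viewed, at most 10 in all, crops included, and the job is handed in when it is done.

Besides the shell and the picture viewer there is one more tool, called after "Request:" by a JSON object that holds its "name" and its "arguments". arm_command: Moves the arm, as the interface text tells. Its arguments: {"type":"object","properties":{"moves":{"type":"array","items":{"type":"array","items":{"type":"number"}}},"squeeze":{"type":"number"}},"required":["moves"]}

```bash
ls; mkdir -p pics; python3 - <<'E'
from rig import sensors, vision, ctrl
import cv2,numpy as np
for n in ("scene","top"):
    im=vision.get_image(n); cv2.imwrite(f"pics/{n}0.png",im); np.save(f"{n}0.npy",im)
    c=vision.camera_info(n); print(n,c)
a=cv2.imread("pics/scene0.png");b=cv2.imread("pics/top0.png")
cv2.imwrite("pics/top0_big.png",cv2.resize(b,(800,600)));cv2.imwrite("pics/scene0_big.png",cv2.resize(a,(800,600)))
print(sensors.state(),ctrl.grip_point_offset)
E
```

```text
pics
scene {'fx': 403.90490287381044, 'fy': 403.90490287381044, 'cx': 262.031953100924, 'cy': 197.1712751366845, 'k1': 0.043072354174459794, 'T': array([[-0.49942269, -0.50920378,  0.70091974,  1.28358535],
       [ 0.86606555, -0.27240116,  0.41919933,  0.50649684],
       [-0.02252653,  0.81640009,  0.57704718,  0.75180777],
       [ 0.        ,  0.        ,  0.        ,  1.        ]])}
top {'fx': 444.6654430700919, 'fy': 444.6654430700919, 'cx': 256.35046912208946, 'cy': 193.97297099136804, 'k1': -0.1340072397165925, 'T': array([[-0.05011935,  0.97648822, -0.20966354,  0.23942822],
       [-0.99873699, -0.04825991,  0.01397866,  0.03043084],
       [ 0.00353165,  0.21009934,  0.97767367,  1.26458306],
       [ 0.        ,  0.        ,  0.        ,  1.        ]])}
{'time_s': 0.1, 'joint_pos': array([-8.19398586e+01,  5.03618180e+00,  7.86178455e+01,  1.08614767e-03,
        9.64654427e+01, -5.90485625e+00]), 'qvel': array([-0.02310671, -0.07059424, -0.24576388, -0.11231131,  0.02127123,
       -0.1126904 ]), 'tau': array([ 2.45258329e-03, -3.53013432e+01, -3.14219069e+01, -3.68705480e-05,
        7.93451298e-03, -2.99741586e-06]), 'tool_pos': array([ 0.13268153, -0.53322126,  0.2068282 ]), 'tcp_rot': array([-1.79881275e+02, -1.33644494e-02,  1.39651050e+01]), 'ft_force': array([ 0.36555335, -1.07330237,  0.21075341]), 'ft_torque': array([0.02590174, 0.00019014, 0.00183844]), 'gripper_force': 0.0, 'finger_gap': 0.08537511582141963} 0.0187
```

View pics/top0_big.png

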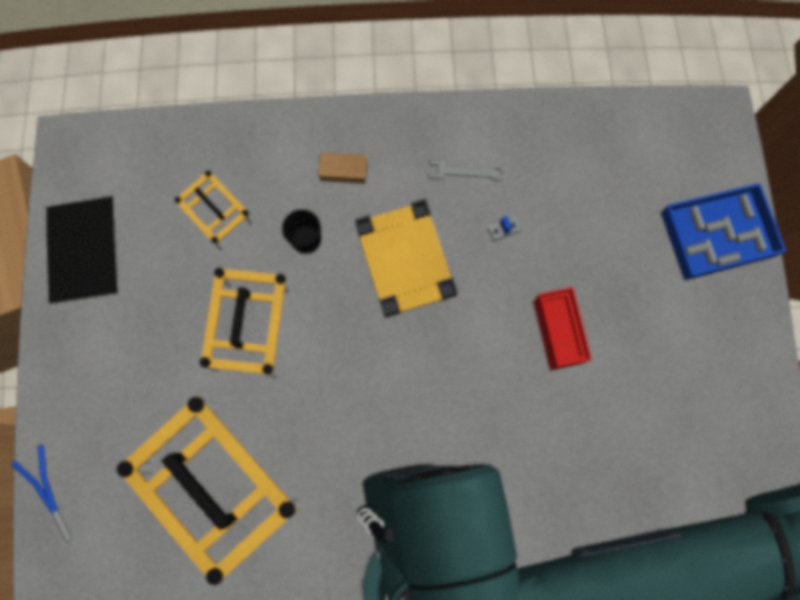

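View pics/scene0_big.png

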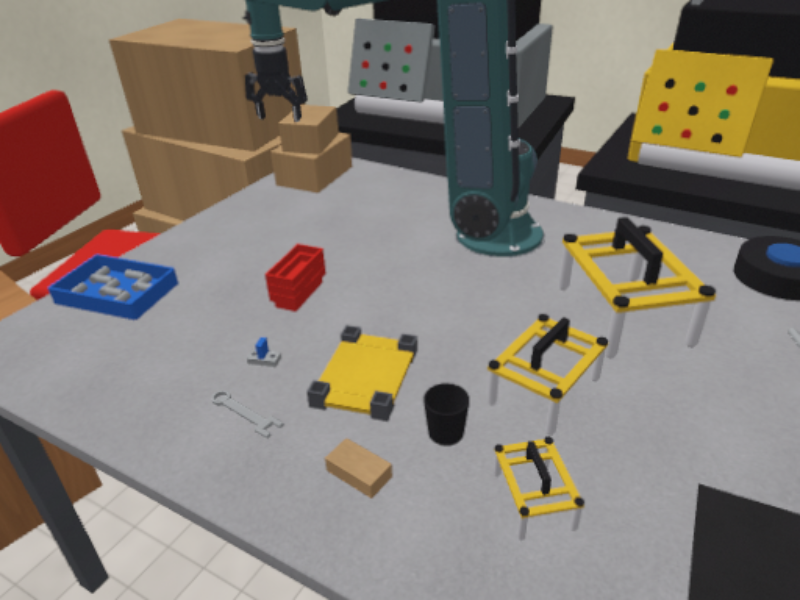

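Top view (800x600 scale): upper_frame look-alikes at (210,205) small, (243,320) middle and (210,490) large, so I choose (243,320). The red tray stack is at (562,328); the blue tray at (725,230) is not it. The shoe is at (507,228), the lower frame at (405,258), the cup at (302,232), the carton at (343,167) and the wrench at (465,172).

```bash
cat > h.py <<'E'
import numpy as np, cv2
from rig import sensors, vision, ctrl
from scipy.spatial.transform import Rotation as R
def cast(c,uv,z):
    "pixels -> world points on plane z"
    uv=np.atleast_2d(uv).astype(float); K=np.array([[c['fx'],0,c['cx']],[0,c['fy'],c['cy']],[0,0,1]])
    n=cv2.undistortPoints(uv.reshape(-1,1,2),K,np.array([c['k1'],0,0,0,0.])).reshape(-1,2)
    T=c['T']; d=np.c_[n[:,0],-n[:,1],-np.ones(len(n))]@T[:3,:3].T; o=T[:3,3]
    return o+d*((z-o[2])/d[:,2])[:,None]
def proj(c,P):
    T=c['T']; q=(np.atleast_2d(P)-T[:3,3])@T[:3,:3]; n=np.c_[q[:,0]/-q[:,2],-q[:,1]/-q[:,2]]
    n=n*(1+c['k1']*(n**2).sum(1,keepdims=True)); return n*[c['fx'],c['fy']]+[c['cx'],c['cy']]
def masks(im):
    h=cv2.cvtColor(im,cv2.COLOR_BGR2HSV).astype(int); H,S,V=h[...,0],h[...,1],h[...,2]
    f=lambda m:m.astype(np.uint8)*255
    return dict(yellow=f((H>15)&(H<35)&(S>120)&(V>90)),red=f(((H<8)|(H>172))&(S>140)&(V>60)),
      blue=f((H>105)&(H<130)&(S>120)&(V>50)),dark=f((V<75)))
def blobs(m,amin=30):
    cs,_=cv2.findContours(m,cv2.RETR_EXTERNAL,cv2.CHAIN_APPROX_NONE)
    return sorted([c for c in cs if cv2.contourArea(c)>amin],key=cv2.contourArea,reverse=True)
def rect(c,cnt,z):
    "min-area rectangle of a contour cast onto plane z, mm: centre,size,angle of long side"
    P=cast(c,cnt.reshape(-1,2),z)[:,:2]*1000; (x,y),(w,h),a=cv2.minAreaRect(P.astype(np.float32))
    if w<h: w,h,a=h,w,a+90
    return [round(float(v),1) for v in (x,y,w,h,(a+90)%180-90)]
def go(p,yaw,roll=180,pitch=0):
    "shift and rotvec in tool axes from the present pose to a pointing-down pose (world m, deg)"
    s=sensors.state(); R0=R.from_euler('xyz',s['tcp_rot'],degrees=True); R1=R.from_euler('xyz',[roll,pitch,yaw],degrees=True)
    d=R0.inv().apply(np.array(p)-s['tool_pos']); w=(R0.inv()*R1).as_rotvec()
    print('t',round(s['time_s'],2),'now',s['tool_pos'].round(4),s['tcp_rot'].round(1),'shift',d.round(4),'rv',w.round(3))
E
python3 - <<'E'
from h import *
im=np.load('top0.npy'); c=vision.camera_info('top'); m=masks(im)
Z=dict(yellow=.02,red=.084,blue=.03,dark=.04)
for k in m:
    for b in blobs(m[k]):
        x,y,w,h=cv2.boundingRect(b)
        if y<60 or w>150: continue
        print(k,(x,y,w,h),rect(c,b,Z[k]))
# middle frame at deck height, handle at 128
for b in blobs(m['yellow']):
    x,y,w,h=cv2.boundingRect(b)
    if h<100: print((x,y),rect(c,b,.083))
for b in blobs(m['dark']):
    x,y,w,h=cv2.boundingRect(b)
    if 120<x<190 and 170<y<250: print('dark',(x,y,w,h),rect(c,b,.083),rect(c,b,.128))
w=vision.camera_info('wrist');s=sensors.state()
R0=R.from_euler('xyz',s['tcp_rot'],degrees=True).as_matrix()
print('wrist in tool',(R0.T@(w['T'][:3,3]-s['tool_pos'])).round(3),(R0.T@w['T'][:3,:3]).round(3),w['fx'],w['cx'],w['cy'])
cv2.imwrite('pics/crop.png',cv2.resize(im[125:260,110:400],(0,0),fx=2.7,fy=2.7,interpolation=cv2.INTER_CUBIC))
E
```

```text
yellow (80, 258, 105, 111) [188.8, 374.9, 273.2, 197.0, 40.4]
yellow (130, 173, 52, 66) [489.0, 303.3, 185.4, 133.6, -8.9]
yellow (231, 132, 57, 67) [593.0, 0.4, 190.3, 139.2, 14.6]
yellow (114, 112, 43, 42) [713.3, 365.3, 123.9, 87.2, 40.7]
yellow (0, 101, 18, 100) [685.3, 771.4, 320.9, 57.4, 1.1]
yellow (206, 99, 28, 16) [781.0, 110.7, 81.9, 45.7, 84.2]
yellow (0, 285, 8, 17) [251.2, 754.8, 45.7, 22.4, 1.7]
red (342, 184, 36, 52) [435.9, -263.8, 132.6, 73.1, 8.5]
blue (424, 118, 79, 60) [619.1, -616.7, 223.5, 147.9, -78.5]
blue (8, 285, 28, 43) [207.8, 679.0, 116.1, 65.6, 29.3]
blue (321, 139, 7, 10) [646.2, -191.5, 27.3, 16.2, 21.0]
dark (30, 126, 45, 68) [637.7, 612.7, 193.7, 135.5, 5.7]
dark (104, 290, 47, 48) [188.4, 382.5, 163.6, 35.2, 40.2]
dark (181, 134, 25, 28) [648.6, 189.2, 83.2, 69.6, -0.5]
dark (0, 199, 12, 38) [468.2, 747.2, 106.5, 35.5, 3.7]
dark (148, 184, 12, 39) [491.1, 306.0, 109.7, 21.9, -8.9]
dark (424, 134, 18, 44) [591.8, -509.3, 136.1, 11.2, 11.6]
dark (481, 121, 18, 38) [636.7, -703.1, 123.8, 13.5, 11.8]
dark (244, 190, 11, 13) [496.7, 33.8, 32.0, 25.5, 13.
[... 231 characters left out ...]
rk (75, 295, 10, 10) [228.2, 515.5, 25.8, 24.1, -47.1]
dark (179, 321, 10, 10) [149.3, 226.7, 24.6, 22.7, -74.0]
dark (120, 254, 10, 9) [338.9, 385.4, 24.4, 23.3, 44.5]
dark (125, 121, 18, 19) [711.9, 363.8, 77.0, 7.7, 40.7]
(130, 173) [476.4, 289.4, 176.0, 126.8, -8.9]
(231, 132) [575.1, 1.9, 180.6, 132.2, 14.6]
(114, 112) [689.4, 348.3, 117.6, 82.8, 40.7]
(206, 99) [753.6, 106.6, 77.8, 43.4, 84.2]
(0, 285) [250.6, 718.1, 43.4, 21.3, 1.7]
dark (148, 184, 12, 39) [482.2, 296.3, 105.8, 21.2, -8.9] [473.0, 286.2, 101.8, 20.4, -8.9]
wrist in tool [ 0.071  0.    -0.167] [[-0.     0.96   0.278]
 [ 1.     0.     0.001]
 [ 0.001  0.278 -0.96 ]] 321.9426360767158 251.4295932648108 193.74307928364652
```

View pics/crop.png

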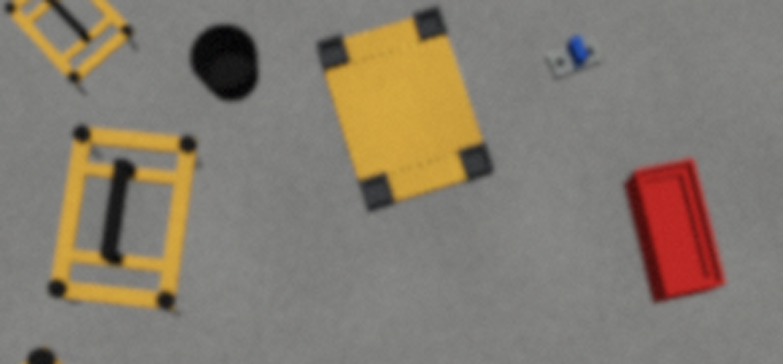

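The crop shows the middle-sized frame at about (125,215) with its handle at (117,210). The red stack is at (675,230), the shoe at (573,55) and the lower frame at (405,105). The sizes agree: the frame deck measures 176x127, the lower frame 190x139 and the tray 132. I'll go above the stack now.

```bash
python3 -c "
from h import *
go([.435,-.269,.22],9)"
```

```text
t 0.1 now [ 0.1327 -0.5332  0.2068] [-179.9   -0.    14. ] shift [ 0.3572 -0.1835 -0.0127] rv [-0.002 -0.     0.087]
```

Request:
{"name": "arm_command", "arguments": {"moves": [[0.0854, 0.357, -0.1835, -0.0127, 0, 0, 0.087], [0.0854, 0.357, -0.1835, -0.0127, 0, 0, 0.087], [0.0854, 0.357, -0.1835, -0.0127, 0, 0, 0.087], [0.0854, 0.357, -0.1835, -0.0127, 0, 0, 0.087], [0.0854, 0.357, -0.1835, -0.0127, 0, 0, 0.087], [0.0854, 0.357, -0.1835, -0.0127, 0, 0, 0.087], [0.0854, 0.357, -0.1835, -0.0127, 0, 0, 0.087], [0.0854, 0.357, -0.1835, -0.0127, 0, 0, 0.087], [0.0854, 0.357, -0.1835, -0.0127, 0, 0, 0.087], [0.0854, 0.357, -0.1835, -0.0127, 0, 0, 0.087]], "squeeze": 25}}

```text
time_s: 0.93
tool_pos: [0.437, -0.2664, 0.2202]
tcp_rot: [-179.9, -0.0, 9.2]
ft_force: [0.6, -0.2, 0.8]
finger_gap: 0.0852
gripper_force: 0.0
```

```bash
python3 - <<'E'
from h import *
go([.435,-.269,.22],9)
c=vision.camera_info('wrist'); im=vision.get_image('wrist'); cv2.imwrite('pics/w1.png',im); np.save('w1.npy',im)
m=masks(im)
for b in blobs(m['red'],300): print(cv2.boundingRect(b),rect(c,b,.084),rect(c,b,.062))
E
```

```text
t 0.93 now [ 0.437  -0.2664  0.2202] [-179.9   -0.     9.2] shift [-0.0024  0.0023  0.0002] rv [-0.001 -0.001  0.003]
(224, 105, 68, 134) [439.8, -270.6, 131.7, 61.7, 8.9] [434.9, -271.7, 141.3, 66.1, 8.9]
```

View pics/w1.png

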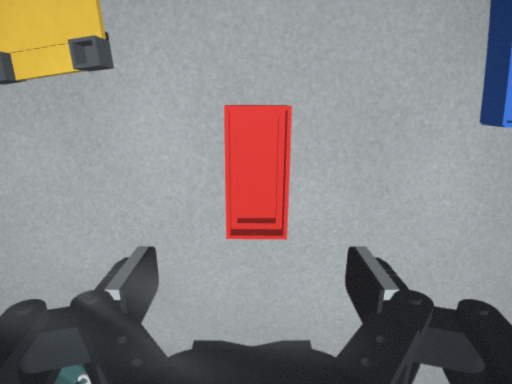

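The wrist view shows the top tray at (257,172), with its rim measuring 131.7x61.7, matching the description. Its centre is (0.4398,-0.2706) and yaw 8.9. Next I'll check the steady state and descend.

```bash
python3 - <<'E'
from h import *
go([.4398,-.2706,.11],8.9)
vision.get_image('wrist'); print(sensors.state()['qvel'].round(2))
go([.4398,-.2706,.11],8.9)
E
```

```text
t 0.98 now [ 0.4396 -0.264   0.2202] [-179.8   -0.2    9.4] shift [-0.0013  0.0069  0.1102] rv [-0.003 -0.004  0.008]
[-4.15 -0.67  0.86 -3.2   0.5  -2.35]
t 1.03 now [ 0.4373 -0.2663  0.2201] [-179.9   -0.     9.3] shift [0.0017 0.0048 0.11  ] rv [-0.002 -0.     0.008]
```

Request:
{"name": "arm_command", "arguments": {"moves": [[0.08, 0.0043, 0.0018, 0.02, 0, 0, 0.002], [0.08, 0.0043, 0.0018, 0.05, 0, 0, 0.002], [0.08, 0.0043, 0.0018, 0.08, 0, 0, 0.002], [0.08, 0.0043, 0.0018, 0.1, 0, 0, 0.002], [0.08, 0.0043, 0.0018, 0.115, 0, 0, 0.002], [0.08, 0.0043, 0.0018, 0.115, 0, 0, 0.002], [0.08, 0.0043, 0.0018, 0.115, 0, 0, 0.002], [0.08, 0.0043, 0.0018, 0.115, 0, 0, 0.002], [0.08, 0.0043, 0.0018, 0.115, 0, 0, 0.002], [0.08, 0.0043, 0.0018, 0.115, 0, 0, 0.002]]}}

```text
time_s: 1.87
tool_pos: [0.4401, -0.2715, 0.1074]
tcp_rot: [179.9, -0.1, 8.9]
ft_force: [-0.7, 0.1, -0.1]
finger_gap: 0.0799
gripper_force: 0.0
```

```bash
python3 - <<'E'
from h import *
go([.4398,-.2706,.064],8.9)
c=vision.camera_info('wrist'); im=vision.get_image('wrist'); cv2.imwrite('pics/w2.png',im)
m=masks(im)
for b in blobs(m['red'],300): print(cv2.boundingRect(b),rect(c,b,.084))
E
```

```text
t 1.87 now [ 0.4401 -0.2715  0.1074] [ 1.799e+02 -1.000e-01  8.900e+00] shift [-0.0003 -0.001   0.0434] rv [ 0.002 -0.002 -0.001]
(198, 110, 107, 199) [440.0, -270.7, 132.9, 61.8, 8.8]
```

View pics/w2.png

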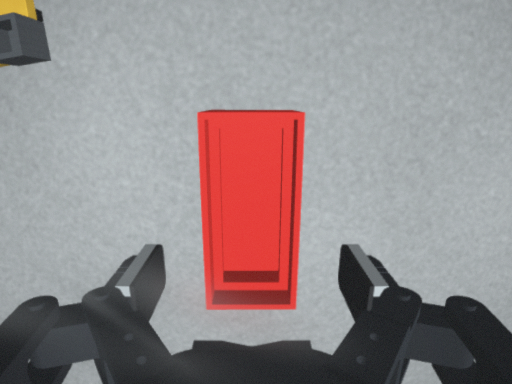

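The tray is at (252,210) between the open pads, whose tips are at (163,246) and (341,246). It is centred at (0.440,-0.2707), as expected. I'll lower with the tips staying above the second rim, then close.

Request:
{"name": "arm_command", "arguments": {"moves": [[0.08, 0, -0.0005, 0.02, 0, 0, 0], [0.08, 0, -0.0005, 0.035, 0, 0, 0], [0.08, 0, -0.0005, 0.041, 0, 0, 0], [0.08, 0, -0.0005, 0.041, 0, 0, 0], [0.055, 0, -0.0005, 0.041, 0, 0, 0], [0.055, 0, -0.0005, 0.041, 0, 0, 0], [0.055, 0, -0.0005, 0.041, 0, 0, 0], [0.055, 0, -0.0005, 0.041, 0, 0, 0], [0.055, 0, -0.0005, 0.041, 0, 0, 0], [0.055, 0, -0.0005, 0.041, 0, 0, 0]], "squeeze": 25}}

```text
time_s: 2.75
tool_pos: [0.4396, -0.2703, 0.0651]
tcp_rot: [180.0, -0.0, 8.9]
ft_force: [-0.7, -0.5, 0.1]
finger_gap: 0.0551
gripper_force: 0.0
```

```bash
python3 - <<'E'
from h import *
c=vision.camera_info('wrist'); go([.4398,-.2706,.064],8.9);im=vision.get_image('wrist'); cv2.imwrite('pics/w3.png',im)
s=sensors.state();print(s['finger_gap'],s['gripper_force'],s['ft_force'])
E
```

```text
t 2.75 now [ 0.4396 -0.2703  0.0651] [180.   -0.    8.9] shift [0.0002 0.0003 0.0011] rv [ 0.001 -0.001 -0.   ]
0.05500418139235699 0.0 [ 0.61843937 -0.24097718 -0.86188263]
```

View pics/w3.png

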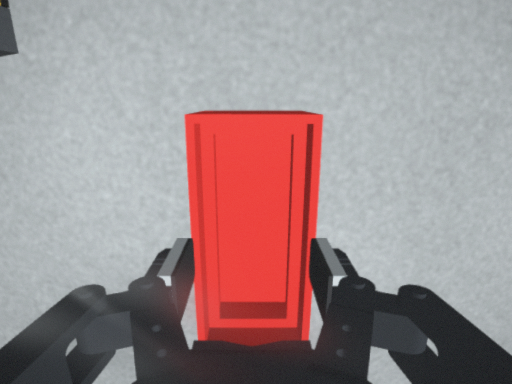

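The pads at (192,240) and (314,240) closed to 55 mm above the rim without touching the 62 mm skirt. So the tips are more than 20 mm above the nominal TCP here, and by rays about 33 mm. I'll reopen, lower 20 mm (still safely above the second rim) and probe by closing gently.

Request:
{"name": "arm_command", "arguments": {"moves": [[0.078, 0, 0, 0, 0, 0, 0], [0.078, 0, 0, 0, 0, 0, 0], [0.078, 0, 0, 0, 0, 0, 0], [0.078, 0, 0, 0.01, 0, 0, 0], [0.078, 0, 0, 0.019, 0, 0, 0], [0.078, 0, 0, 0.019, 0, 0, 0], [0.055, 0, 0, 0.019, 0, 0, 0], [0.055, 0, 0, 0.019, 0, 0, 0], [0.055, 0, 0, 0.019, 0, 0, 0], [0.055, 0, 0, 0.019, 0, 0, 0]], "squeeze": 20}}

```text
time_s: 3.63
tool_pos: [0.4395, -0.2702, 0.0457]
tcp_rot: [180.0, -0.0, 8.9]
ft_force: [-0.5, -0.4, -0.6]
finger_gap: 0.0612
gripper_force: 22.7
```

Request:
{"name": "arm_command", "arguments": {"moves": [[0.078, 0, 0, 0, 0, 0, 0], [0.078, 0, 0, 0, 0, 0, 0], [0.078, 0, 0, 0, 0, 0, 0], [0.078, 0, 0, 0.007, 0, 0, 0], [0.078, 0, 0, 0.007, 0, 0, 0], [0.055, 0, 0, 0.007, 0, 0, 0], [0.055, 0, 0, 0.007, 0, 0, 0], [0.055, 0, 0, 0.007, 0, 0, 0], [0.055, 0, 0, 0.007, 0, 0, 0], [0.055, 0, 0, 0.007, 0, 0, 0]], "squeeze": 25}}

```text
time_s: 4.47
tool_pos: [0.4393, -0.27, 0.0385]
tcp_rot: [-180.0, 0.0, 8.9]
ft_force: [-0.1, 0.3, -1.0]
finger_gap: 0.0616
gripper_force: 28.7
```

Request:
{"name": "arm_command", "arguments": {"moves": [[0.055, 0, 0, -0.003, 0, 0, 0], [0.055, 0, 0, -0.008, 0, 0, 0], [0.055, 0, 0, -0.015, 0, 0, 0], [0.055, 0, 0, -0.025, 0, 0, 0], [0.055, 0, 0, -0.04, 0, 0, 0], [0.055, 0, 0, -0.055, 0, 0, 0], [0.055, 0, 0, -0.07, 0, 0, 0], [0.055, 0, 0, -0.08, 0, 0, 0], [0.055, 0, 0, -0.08, 0, 0, 0], [0.055, 0, 0, -0.08, 0, 0, 0]]}}

```text
time_s: 5.3
tool_pos: [0.4398, -0.2705, 0.1197]
tcp_rot: [179.9, -0.1, 8.9]
ft_force: [0.5, 0.8, -2.0]
finger_gap: 0.0611
gripper_force: 28.8
```

```bash
python3 - <<'E'
from h import *
go([.592,.0005,.15],14.6)
im=vision.get_image('scene'); w=vision.get_image('wrist'); t=vision.get_image('top')
np.save('top1.npy',t)
ct=vision.camera_info('top'); cs=vision.camera_info('scene')
print(proj(cs,[[.44,-.27,.04],[.44,-.27,.13]]),proj(ct,[.44,-.27,.04]))
u=proj(cs,[.44,-.27,.09])[0].astype(int)
crop=im[max(0,u[1]-70):u[1]+70,max(0,u[0]-70):u[0]+70]
cv2.imwrite('pics/s4.png',np.hstack([cv2.resize(crop,(400,400)),cv2.resize(w,(400,400))]))
E
```

```text
t 5.3 now [ 0.4398 -0.2705  0.1197] [ 1.799e+02 -1.000e-01  8.900e+00] shift [ 0.1922 -0.2442 -0.0305] rv [ 0.002 -0.001 -0.1  ]
[[190.38228018 178.90348782]
 [186.78317184 154.83895156]] [[357.76360368 210.63269803]]
```

View pics/s4.png

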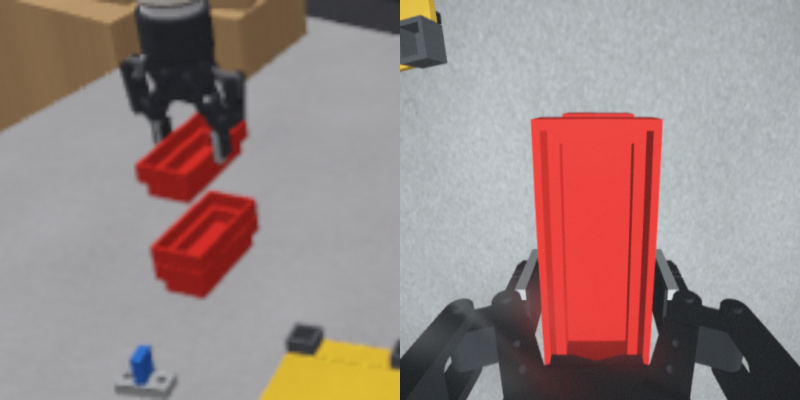

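One tray is in the grip, at (190,160) in the left half, and two remain in the stack at (205,240). The tray's underside is 5 mm above the commanded TCP. I'll move to a spot short of the lower frame and measure it from close by.

Request:
{"name": "arm_command", "arguments": {"moves": [[0.055, 0.01, -0.02, -0.03, 0, 0, -0.02], [0.055, 0.02, -0.05, -0.05, 0, 0, -0.04], [0.055, 0.034, -0.085, -0.08, 0, 0, -0.06], [0.055, 0.047, -0.12, -0.08, 0, 0, -0.08], [0.055, 0.061, -0.155, -0.08, 0, 0, -0.1], [0.055, 0.075, -0.19, -0.08, 0, 0, -0.1], [0.055, 0.085, -0.215, -0.08, 0, 0, -0.1], [0.055, 0.092, -0.234, -0.08, 0, 0, -0.1], [0.055, 0.092, -0.234, -0.08, 0, 0, -0.1], [0.055, 0.092, -0.234, -0.08, 0, 0, -0.1]]}}

```text
time_s: 6.28
tool_pos: [0.4937, -0.0239, 0.1975]
tcp_rot: [-180.0, 0.1, 14.7]
ft_force: [-0.5, -0.4, -0.4]
finger_gap: 0.0615
gripper_force: 28.7
```

```bash
python3 - <<'E'
from h import *
for i in range(4): vision.get_image('top')
go([.592,.0005,.15],14.6)
c=vision.camera_info('wrist'); w=vision.get_image('wrist'); cv2.imwrite('pics/w5.png',w)
m=masks(w)
for b in blobs(m['yellow'],300): print('y',cv2.boundingRect(b),rect(c,b,.02))
for b in blobs(m['dark'],100):
  print('d',cv2.boundingRect(b),rect(c,b,.036))
for b in blobs(m['red'],300): print('r',cv2.boundingRect(b),rect(c,b,.204+.04))
E
```

```text
t 6.48 now [ 0.4939 -0.0258  0.1982] [1.80e+02 1.00e-01 1.45e+01] shift [ 0.1016 -0.0009  0.0481] rv [ 0.     0.001 -0.002]
y (181, 0, 143, 113) [604.7, 2.7, 139.7, 108.5, -75.5]
d (0, 251, 512, 133) [301.7, -81.9, 737.8, 217.3, -75.6]
d (68, 0, 39, 7) [614.3, 167.4, 37.9, 5.5, -78.6]
d (141, 250, 21, 24) [362.9, 60.4, 37.0, 8.5, -17.9]
d (165, 250, 12, 24) [367.8, 34.3, 32.7, 11.6, -10.5]
r (168, 113, 168, 238) [507.1, -22.3, 107.2, 62.9, 14.5]
r (399, 209, 98, 104) [519.5, -106.2, 48.0, 36.3, 8.9]
```

View pics/w5.png

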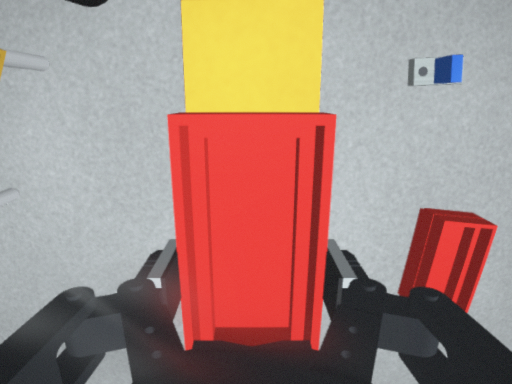

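The view shows the yellow deck at (252,55) with a width of 139.7, its edges at columns 183 and 322. It also shows the held tray at (252,230), the shoe at (435,70) and the remaining stack at (450,255). The frame centre is (0.5925,0.000), yaw 14.5. I'll go over it and lower.

Request:
{"name": "arm_command", "arguments": {"moves": [[0.055, 0.02, 0, 0, 0, 0, 0], [0.055, 0.05, 0, 0, 0, 0, 0], [0.055, 0.08, 0, 0.01, 0, 0, 0.001], [0.055, 0.0955, 0, 0.035, 0, 0, 0.001], [0.055, 0.1015, 0, 0.07, 0, 0, 0.001], [0.055, 0.1015, 0, 0.1, 0, 0, 0.001], [0.055, 0.1015, 0, 0.13, 0, 0, 0.001], [0.055, 0.1015, 0, 0.15, 0, 0, 0.001], [0.055, 0.1015, 0, 0.16, 0, 0, 0.001], [0.055, 0.1015, 0, 0.165, 0, 0, 0.001]]}}

```text
time_s: 7.37
tool_pos: [0.591, 0.0001, 0.0313]
tcp_rot: [-179.9, 0.2, 14.5]
ft_force: [-0.5, -0.4, -0.2]
finger_gap: 0.0614
gripper_force: 28.7
```

Request:
{"name": "arm_command", "arguments": {"moves": [[0.055, 0, 0, 0.004, 0, 0, 0], [0.055, 0, 0, 0.009, 0, 0, 0], [0.055, 0, 0, 0.012, 0, 0, 0], [0.055, 0, 0, 0.015, 0, 0, 0], [0.055, 0, 0, 0.016, 0, 0, 0], [0.055, 0, 0, 0.017, 0, 0, 0], [0.055, 0, 0, 0.018, 0, 0, 0], [0.055, 0, 0, 0.018, 0, 0, 0], [0.055, 0, 0, 0.018, 0, 0, 0], [0.055, 0, 0, 0.018, 0, 0, 0]]}}

```text
time_s: 8.2
tool_pos: [0.5925, 0.0008, 0.0158]
tcp_rot: [180.0, -0.0, 14.5]
ft_force: [0.5, 0.1, -1.5]
finger_gap: 0.0617
gripper_force: 28.7
```

```bash
python3 - <<'E'
from h import *
go([.5925,-.0003,.015],14.5); s=sensors.state(); print(s['ft_force'].round(1),s['finger_gap'])
t=vision.get_image('top'); c=vision.camera_info('top'); m=masks(t)
for b in blobs(m['red'],100): print(cv2.boundingRect(b),rect(c,b,.06),rect(c,b,.02))
for b in blobs(m['yellow'],1000): print('y',cv2.boundingRect(b),rect(c,b,.02))
E
```

```text
t 8.2 now [0.5925 0.0008 0.0158] [180.   -0.   14.5] shift [-0.0003  0.0011  0.0008] rv [ 0.    -0.     0.001]
[ 0.5  0.1 -1.5] 0.061729069709138495
(342, 186, 34, 50) [437.3, -266.9, 131.8, 67.5, 8.9] [443.9, -276.8, 136.2, 69.8, 8.9]
(249, 159, 25, 14) [573.0, -2.4, 62.8, 40.0, -80.8] [584.1, -3.5, 64.9, 41.3, -80.8]
y (130, 173, 52, 66) [489.0, 303.1, 185.0, 133.4, -8.6]
y (80, 259, 105, 109) [197.4, 382.4, 250.7, 196.7, 40.2]
y (0, 101, 18, 101) [685.1, 766.0, 323.4, 59.1, 5.4]
y (114, 112, 43, 42) [713.2, 365.2, 123.6, 87.2, 40.7]
```

Request:
{"name": "arm_command", "arguments": {"moves": [[0.055, 0, 0, 0.0007, 0, 0, 0], [0.055, 0, 0, 0.0014, 0, 0, 0], [0.055, 0, 0, 0.0014, 0, 0, 0], [0.067, 0, 0, 0.0014, 0, 0, 0], [0.075, 0, 0, 0.0014, 0, 0, 0], [0.08, 0, 0, 0.0014, 0, 0, 0], [0.08, 0, 0, 0.0014, 0, 0, 0], [0.08, 0, 0, -0.02, 0, 0, 0], [0.08, 0, 0, -0.06, 0, 0, 0], [0.08, 0, 0, -0.1, 0, 0, 0]]}}

```text
time_s: 9.08
tool_pos: [0.5906, 0.001, 0.1144]
tcp_rot: [-179.9, 0.3, 14.5]
ft_force: [0.9, 0.4, -0.2]
finger_gap: 0.0801
gripper_force: 0.0
```

Request:
{"name": "arm_command", "arguments": {"moves": [[0.08, -0.01, 0, -0.04, 0, 0, 0], [0.08, -0.02, 0, -0.08, 0, 0, 0], [0.08, -0.04, 0, -0.12, 0, 0, 0], [0.08, -0.06, 0, -0.13, 0, 0, 0], [0.08, -0.06, 0, -0.13, 0, 0, 0], [0.08, -0.06, 0, -0.13, 0, 0, 0], [0.08, -0.06, 0, -0.13, 0, 0, 0], [0.08, -0.06, 0, -0.13, 0, 0, 0], [0.08, -0.06, 0, -0.13, 0, 0, 0], [0.08, -0.06, 0, -0.13, 0, 0, 0]]}}

```text
time_s: 9.92
tool_pos: [0.5342, -0.014, 0.2436]
tcp_rot: [-179.9, 0.2, 14.6]
ft_force: [-1.6, -0.2, 0.6]
finger_gap: 0.0798
gripper_force: 0.0
```

```bash
python3 - <<'E'
from h import *
go([.645,-.19,.15],18)
c=vision.camera_info('wrist'); w=vision.get_image('wrist'); cv2.imwrite('pics/w6.png',w); np.save('w6.npy',w)
m=masks(w)
for b in blobs(m['yellow'],300): print('y',cv2.boundingRect(b),rect(c,b,.02))
for b in blobs(m['red'],300): print('r',cv2.boundingRect(b),rect(c,b,.06))
for b in blobs(m['blue'],50): print('b',cv2.boundingRect(b),rect(c,b,.046))
for b in blobs(m['dark'],100): print('d',cv2.boundingRect(b),rect(c,b,.036))
t=vision.get_image('top');ct=vision.camera_info('top'); m=masks(t)
for b in blobs(m['red'],100): print('top r',cv2.boundingRect(b),rect(ct,b,.06))
E
```

```text
t 9.92 now [ 0.5342 -0.014   0.2436] [-179.9    0.2   14.6] shift [0.0633 0.1983 0.0932] rv [-0.001  0.003 -0.06 ]
y (193, 23, 122, 164) [594.4, 0.2, 188.7, 139.4, 14.4]
y (0, 96, 44, 145) [448.3, 290.3, 205.5, 49.9, -8.8]
y (0, 81, 30, 25) [542.0, 290.8, 40.0, 20.4, 80.7]
r (223, 45, 60, 126) [593.7, 1.5, 129.9, 61.2, 14.5]
r (390, 227, 75, 80) [464.0, -255.5, 105.3, 88.6, 8.7]
b (412, 99, 23, 23) [643.6, -184.3, 25.8, 24.3, -74.0]
d (0, 245, 512, 139) [308.7, -78.7, 841.5, 256.4, -75.4]
d (48, 0, 88, 53) [638.3, 195.1, 98.9, 54.1, -78.6]
d (131, 245, 34, 41) [362.9, 75.8, 74.0, 31.4, -19.4]
d (20, 94, 19, 18) [539.6, 257.5, 23.2, 19.5, -77.3]
d (295, 23, 20, 21) [686.5, -33.0, 20.9, 20.4, -74.7]
top r (342, 186, 34, 50) [437.4, -266.9, 131.7, 67.5, 8.9]
top r (250, 157, 26, 29) [563.8, -5.2, 75.7, 58.1, 14.6]
```

View pics/w6.png

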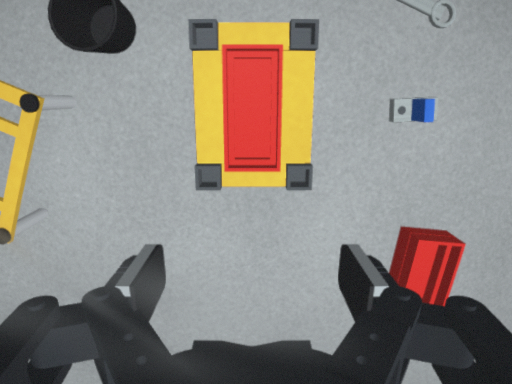

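The tray is released at (252,108) between the cups, which are at (203,34), (304,34), (208,176) and (299,176). It is within 1.5 mm of the frame's centre and aligned. The shoe is at (412,110), fin on top, with its long axis across the image (yaw about -75). Next I'll go over the shoe.

Request:
{"name": "arm_command", "arguments": {"moves": [[0.08, 0.01, 0.03, 0.02, 0, 0, 0], [0.08, 0.023, 0.07, 0.04, 0, 0, 0], [0.08, 0.036, 0.11, 0.06, 0, 0, 0], [0.08, 0.049, 0.15, 0.08, 0, 0, 0], [0.06, 0.06, 0.185, 0.085, 0, 0, 0], [0.06, 0.0635, 0.195, 0.085, 0, 0, 0], [0.06, 0.0635, 0.195, 0.085, 0, 0, 0], [0.06, 0.0635, 0.195, 0.085, 0, 0, 0], [0.06, 0.0635, 0.195, 0.085, 0, 0, 0], [0.06, 0.0635, 0.195, 0.085, 0, 0, 0]]}}

```text
time_s: 10.85
tool_pos: [0.6447, -0.1858, 0.1615]
tcp_rot: [180.0, -0.1, 14.6]
ft_force: [0.4, 0.6, -0.0]
finger_gap: 0.0599
gripper_force: 0.0
```

```bash
python3 - <<'E'
from h import *
for i in range(3): vision.get_image('top')
go([.645,-.187,.15],14.6)
c=vision.camera_info('wrist'); w=vision.get_image('wrist'); cv2.imwrite('pics/w7.png',w)
m=masks(w)
for b in blobs(m['blue'],50): print('b',cv2.boundingRect(b),rect(c,b,.046))
h=cv2.cvtColor(w,cv2.COLOR_BGR2HSV)
# top face of fin vs. side by brightness
bl=m['blue']>0; print(np.percentile(h[...,2][bl],[5,25,50,75,95]))
x,y,ww,hh=cv2.boundingRect(blobs(m['blue'],50)[0]); cyr=y+hh//2
print([tuple(w[cyr,k]) for k in range(x-50,x+ww+40,4)])
E
```

```text
t 11.0 now [ 0.6448 -0.1859  0.1618] [ 1.80e+02 -1.00e-01  1.46e+01] shift [-0.0001  0.0011  0.0118] rv [ 0.001 -0.001  0.   ]
b (491, 261, 21, 83) [577.8, -486.1, 112.0, 24.7, 30.9]
b (251, 164, 14, 34) [647.9, -190.2, 30.6, 11.6, 18.8]
[ 96.  99. 101. 199. 221.]Traceback (most recent call last):
  File "<stdin>", line 11, in <module>
IndexError: index 513 is out of bounds for axis 1 with size 512
```

```bash
python3 - <<'E'
from h import *
c=vision.camera_info('wrist'); go([.6,0,.15],14.6); w=cv2.imread('pics/w7.png')
h=cv2.cvtColor(w,cv2.COLOR_BGR2HSV); m=masks(w)['blue']; roi=np.zeros_like(m); roi[150:215,235:285]=255
m=m&roi
for f in (h[...,2]>150,h[...,2]<=150):
    for b in blobs(m&(f*255).astype(np.uint8),15): print(cv2.boundingRect(b),rect(c,b,.046))
# steel foot: grayness different from bench: bright/dark edges
g=cv2.cvtColor(w,cv2.COLOR_BGR2GRAY); sub=g[130:230,200:320]; print(np.median(sub))
cv2.imwrite('pics/w7c.png',cv2.resize(w[120:240,190:330],(700,600),interpolation=cv2.INTER_CUBIC))
f=(cv2.absdiff(cv2.GaussianBlur(g,(3,3),0),np.uint8(np.median(sub)))>18).astype(np.uint8)*255; r2=np.zeros_like(f); r2[130:230,200:320]=255
f=cv2.morphologyEx(f&r2,cv2.MORPH_CLOSE,np.ones((5,5),np.uint8))
for b in blobs(f,100): print('foot',cv2.boundingRect(b),rect(c,b,.014))
E
```

```text
t 11.05 now [ 0.6448 -0.186   0.1616] [ 1.80e+02 -1.00e-01  1.46e+01] shift [ 0.0036 -0.1913  0.0115] rv [ 0.001 -0.001  0.   ]
(251, 169, 14, 29) [645.6, -191.2, 25.6, 11.6, 18.8]
(251, 164, 12, 6) [660.2, -186.4, 9.8, 4.5, -75.4]
173.0Traceback (most recent call last):
  File "<stdin>", line 10, in <module>
cv2.error: OpenCV(4.12.0) :-1: error: (-5:Bad argument) in function 'absdiff'
> Overload resolution failed:
>  - src2 is not a numpy array, neither a scalar
>  - Expected Ptr<cv::UMat> for argument 'src2'
```

The fin top measures 25.6x11.6 (expected 26x12), centred at (0.6456,-0.1912), with tool yaw 18.8. I'll descend onto it in two steps.

Request:
{"name": "arm_command", "arguments": {"moves": [[0.04, -0.0005, 0.0052, 0.02, 0, 0, -0.073], [0.04, -0.0005, 0.0052, 0.05, 0, 0, -0.073], [0.04, -0.0005, 0.0052, 0.08, 0, 0, -0.073], [0.04, -0.0005, 0.0052, 0.1, 0, 0, -0.073], [0.04, -0.0005, 0.0052, 0.115, 0, 0, -0.073], [0.04, -0.0005, 0.0052, 0.125, 0, 0, -0.073], [0.04, -0.0005, 0.0052, 0.135, 0, 0, -0.073], [0.04, -0.0005, 0.0052, 0.145, 0, 0, -0.073], [0.04, -0.0005, 0.0052, 0.1475, 0, 0, -0.073], [0.04, -0.0005, 0.0052, 0.1475, 0, 0, -0.073]]}}

```text
time_s: 11.88
tool_pos: [0.6453, -0.192, 0.0126]
tcp_rot: [-180.0, 0.0, 18.7]
ft_force: [0.4, 0.0, 0.8]
finger_gap: 0.0402
gripper_force: 0.0
```

Request:
{"name": "arm_command", "arguments": {"moves": [[0.04, 0, 0, 0.003, 0, 0, 0], [0.04, 0, 0, 0.006, 0, 0, 0], [0.04, 0, 0, 0.009, 0, 0, 0], [0.04, 0, 0, 0.011, 0, 0, 0], [0.005, 0, 0, 0.011, 0, 0, 0], [0.005, 0, 0, 0.011, 0, 0, 0], [0.005, 0, 0, 0.011, 0, 0, 0], [0.005, 0, 0, 0.011, 0, 0, 0], [0.005, 0, 0, 0.011, 0, 0, 0], [0.005, 0, 0, 0.011, 0, 0, 0]], "squeeze": 40}}

```text
time_s: 12.72
tool_pos: [0.6456, -0.1922, 0.0022]
tcp_rot: [180.0, -0.0, 18.7]
ft_force: [1.0, -0.9, 0.2]
finger_gap: 0.0109
gripper_force: 41.4
```

The fin is gripped with a gap of 10.9 mm. I'll lift, carry to above the tray and turn.

Request:
{"name": "arm_command", "arguments": {"moves": [[0.005, 0, 0, -0.02, 0, 0, 0], [0.005, 0, 0, -0.055, 0, 0, -0.115], [0.005, 0, -0.02, -0.085, 0, 0, -0.23], [0.005, 0.002, -0.05, -0.11, 0, 0, -0.345], [0.005, 0.004, -0.085, -0.12, 0, 0, -0.46], [0.005, 0.006, -0.115, -0.12, 0, 0, -0.575], [0.005, 0.008, -0.145, -0.12, 0, 0, -0.69], [0.005, 0.01, -0.17, -0.12, 0, 0, -0.805], [0.005, 0.012, -0.19, -0.12, 0, 0, -0.92], [0.005, 0.0128, -0.199, -0.12, 0, 0, -1.035]]}}

```text
time_s: 13.55
tool_pos: [0.5927, 0.0034, 0.122]
tcp_rot: [-179.9, -0.1, 78.5]
ft_force: [0.3, -0.2, -1.9]
finger_gap: 0.0106
gripper_force: 41.2
```

Request:
{"name": "arm_command", "arguments": {"moves": [[0.005, 0, 0, 0, 0, 0, -0.115], [0.005, 0, 0, 0, 0, 0, -0.23], [0.005, 0, 0, 0, 0, 0, -0.345], [0.005, 0, 0, 0, 0, 0, -0.44], [0.005, 0, 0, 0, 0, 0, -0.461], [0.005, 0, 0, 0, 0, 0, -0.461], [0.005, 0, 0, 0, 0, 0, -0.461], [0.005, 0, 0, 0, 0, 0, -0.461], [0.005, 0, 0, 0, 0, 0, -0.461], [0.005, 0, 0, 0, 0, 0, -0.461]]}}

```text
time_s: 14.38
tool_pos: [0.5938, 0.0003, 0.1221]
tcp_rot: [-180.0, 0.0, 104.4]
ft_force: [-0.2, -0.0, -1.0]
finger_gap: 0.0111
gripper_force: 41.3
```

```bash
python3 - <<'E'
from h import *
go([.5937,.0010,.0255],104.5); s=sensors.state(); print(s['finger_gap'],s['ft_force'].round(1),s['joint_pos'].round(0))
c=vision.camera_info('wrist'); w=vision.get_image('wrist'); cv2.imwrite('pics/w8.png',w); go([.5937,.0010,.0255],104.5)
m=masks(w)
for b in blobs(m['red'],300): print('r',cv2.boundingRect(b),rect(c,b,.06))
for b in blobs(m['yellow'],300): print('y',cv2.boundingRect(b),rect(c,b,.02))
for b in blobs(m['blue'],50): print('b',cv2.boundingRect(b),rect(c,b,.122+.046))
E
```

```text
t 14.38 now [5.938e-01 3.000e-04 1.221e-01] [-180.     0.   104.4] shift [0.0007 0.0001 0.0966] rv [-0.     0.    -0.002]
0.011130891129652085 [-0.2 -0.  -1. ] [ -5.  12.  80.  -0.  88. -20.]
t 14.43 now [5.938e-01 3.000e-04 1.221e-01] [-180.     0.   104.4] shift [0.0007 0.     0.0966] rv [-0.     0.    -0.002]
r (160, 154, 182, 84) [593.4, 2.3, 133.0, 64.7, 14.4]
y (139, 103, 225, 127) [591.0, 14.6, 189.7, 109.8, 14.3]
y (304, 238, 20, 21) [664.5, -42.6, 20.3, 17.0, -75.8]
y (181, 238, 18, 22) [553.9, -71.2, 21.6, 15.8, -78.5]
b (237, 221, 30, 78) [592.7, 6.7, 35.9, 12.0, -75.7]
```

Request:
{"name": "arm_command", "arguments": {"moves": [[0.005, 0.0008, 0, 0.02, 0, 0, 0], [0.005, 0.0008, 0, 0.04, 0, 0, 0], [0.005, 0.0008, 0, 0.058, 0, 0, 0], [0.005, 0.0008, 0, 0.07, 0, 0, 0], [0.005, 0.0008, 0, 0.08, 0, 0, 0], [0.005, 0.0008, 0, 0.087, 0, 0, 0], [0.005, 0.0008, 0, 0.091, 0, 0, 0], [0.005, 0.0008, 0, 0.094, 0, 0, 0], [0.005, 0.0008, 0, 0.0955, 0, 0, 0], [0.005, 0.0008, 0, 0.0955, 0, 0, 0]]}}

```text
time_s: 15.27
tool_pos: [0.594, 0.0011, 0.0271]
tcp_rot: [179.9, 0.0, 104.4]
ft_force: [0.2, -0.1, -2.0]
finger_gap: 0.0108
gripper_force: 41.3
```

Request:
{"name": "arm_command", "arguments": {"moves": [[0.005, 0, 0, 0.0006, 0, 0, 0], [0.005, 0, 0, 0.0012, 0, 0, 0], [0.005, 0, 0, 0.0014, 0, 0, 0], [0.005, 0, 0, 0.0014, 0, 0, 0], [0.005, 0, 0, 0.0014, 0, 0, 0], [0.005, 0, 0, 0.0014, 0, 0, 0], [0.005, 0, 0, 0.0014, 0, 0, 0], [0.005, 0, 0, 0.0014, 0, 0, 0], [0.005, 0, 0, 0.0014, 0, 0, 0], [0.005, 0, 0, 0.0014, 0, 0, 0]]}}

```text
time_s: 16.1
tool_pos: [0.5936, 0.0011, 0.0252]
tcp_rot: [-180.0, 0.0, 104.4]
ft_force: [-0.0, -0.0, -1.7]
finger_gap: 0.011
gripper_force: 41.3
```

Request:
{"name": "arm_command", "arguments": {"moves": [[0.005, 0, 0, 0.0005, 0, 0, 0], [0.005, 0, 0, 0.001, 0, 0, 0], [0.005, 0, 0, 0.001, 0, 0, 0], [0.02, 0, 0, 0.001, 0, 0, 0], [0.035, 0, 0, 0.001, 0, 0, 0], [0.035, 0, 0, 0.001, 0, 0, 0], [0.035, 0, 0, 0.001, 0, 0, 0], [0.035, 0, 0, -0.02, 0, 0, 0], [0.035, 0, 0, -0.055, 0, 0, 0], [0.035, 0, 0, -0.095, 0, 0, 0]]}}

```text
time_s: 16.93
tool_pos: [0.5915, 0.0013, 0.1179]
tcp_rot: [-179.6, -0.1, 104.4]
ft_force: [0.9, 0.3, -0.2]
finger_gap: 0.0348
gripper_force: 0.0
```

```bash
python3 - <<'E'
from h import *
c=vision.camera_info('wrist'); w=vision.get_image('wrist'); cv2.imwrite('pics/w9.png',w); go([.474,.288,.26],171.1)
m=masks(w); h=cv2.cvtColor(w,cv2.COLOR_BGR2HSV)
for b in blobs(m['red'],300): print('r',cv2.boundingRect(b),rect(c,b,.06))
for b in blobs(m['yellow'],300): print('y',cv2.boundingRect(b),rect(c,b,.02))
for b in blobs(m['blue'],50): print('b',cv2.boundingRect(b),rect(c,b,.069))
for b in blobs(m['blue']&((h[...,2]>150)*255).astype(np.uint8),50): print('btop',cv2.boundingRect(b),rect(c,b,.069))
E
```

```text
t 16.98 now [0.5977 0.0008 0.1304] [179.3   0.3 104.4] shift [ 0.3084 -0.0465 -0.1316] rv [ 0.008  0.011 -1.163]
r (162, 157, 185, 85) [593.2, 2.5, 132.9, 64.7, 14.5]
y (141, 106, 228, 128) [590.9, 14.4, 189.5, 109.9, 14.5]
y (215, 242, 74, 22) [606.7, -57.9, 66.8, 21.1, 14.6]
b (247, 180, 17, 44) [593.6, 4.5, 31.7, 11.3, -75.8]
btop (247, 189, 17, 35) [594.4, 1.3, 25.3, 11.3, -75.8]
```

The shoe stands upright in the tray: fin top 25x11 at (0.594,0.001), aligned with the tray. Now the upper frame.

Request:
{"name": "arm_command", "arguments": {"moves": [[0.05, 0.0, 0, -0.03, 0, 0, -0.1], [0.05, 0.02, -0.003, -0.06, 0, 0, -0.22], [0.05, 0.05, -0.007, -0.08, 0, 0, -0.34], [0.05, 0.085, -0.012, -0.1, 0, 0, -0.46], [0.05, 0.12, -0.017, -0.115, 0, 0, -0.58], [0.05, 0.157, -0.023, -0.13, 0, 0, -0.7], [0.05, 0.195, -0.028, -0.14, 0, 0, -0.82], [0.05, 0.233, -0.034, -0.15, 0, 0, -0.94], [0.05, 0.27, -0.039, -0.151, 0, 0, -1.06], [0.05, 0.3, -0.043, -0.151, 0, 0, -1.163]]}}

```text
time_s: 17.82
tool_pos: [0.4764, 0.2836, 0.2726]
tcp_rot: [179.9, 0.1, 171.5]
ft_force: [-0.1, 0.0, -0.2]
finger_gap: 0.0499
gripper_force: 0.0
```

Request:
{"name": "arm_command", "arguments": {"moves": [[0.05, -0.005, 0.005, 0, 0, 0, 0], [0.05, -0.005, 0.005, 0, 0, 0, 0], [0.05, -0.005, 0.005, 0, 0, 0, 0], [0.05, -0.005, 0.005, 0, 0, 0, 0], [0.05, -0.005, 0.005, 0, 0, 0, 0], [0.05, -0.005, 0.005, 0, 0, 0, 0], [0.05, -0.005, 0.005, 0, 0, 0, 0], [0.05, -0.005, 0.005, 0, 0, 0, 0], [0.05, -0.005, 0.005, 0, 0, 0, 0], [0.05, -0.005, 0.005, 0, 0, 0, 0]]}}

```text
time_s: 18.65
tool_pos: [0.483, 0.285, 0.2712]
tcp_rot: [180.0, 0.0, 171.1]
ft_force: [0.3, -0.8, -0.3]
finger_gap: 0.0501
gripper_force: 0.0
```

```bash
python3 - <<'E'
from h import *
go([.474,.288,.15],171.1)
c=vision.camera_info('wrist'); w=vision.get_image('wrist'); cv2.imwrite('pics/w10.png',w)
m=masks(w)
for b in blobs(m['yellow'],200): print('y',cv2.boundingRect(b),rect(c,b,.083))
for b in blobs(m['dark'],60): print('d',cv2.boundingRect(b),rect(c,b,.085),rect(c,b,.128))
E
```

```text
t 18.65 now [0.483  0.285  0.2712] [180.    0.  171.1] shift [0.0093 0.0016 0.1212] rv [ 0.     0.    -0.001]
y (196, 78, 118, 156) [477.6, 289.5, 175.7, 125.9, -8.9]
y (18, 198, 118, 94) [553.0, 56.4, 139.0, 99.6, 14.5]
y (277, 273, 40, 60) [675.6, 312.9, 92.6, 40.3, 6.3]
d (0, 238, 512, 146) [694.5, 261.1, 792.4, 250.7, 80.8] [660.2, 265.3, 695.9, 220.2, 80.8]
d (444, 161, 68, 133) [607.6, 553.3, 162.3, 85.7, 5.2] [583.9, 522.0, 142.5, 75.3, 5.2]
d (248, 116, 14, 100) [485.5, 288.9, 112.7, 14.1, -8.5] [476.7, 289.7, 99.0, 12.4, -8.5]
d (295, 0, 29, 13) [330.2, 368.1, 28.2, 11.4, 82.0] [340.3, 359.4, 24.8, 10.0, 82.0]
d (73, 184, 22, 24) [486.2, 86.3, 23.8, 17.5, 15.7] [477.3, 111.8, 20.9, 15.3, 15.7]
d (299, 77, 17, 17) [406.6, 356.8, 17.0, 16.2, 81.6] [407.4, 349.4, 14.9, 14.3, 81.6]
d (194, 77, 16, 17) [389.3, 247.2, 16.3, 15.9, -10.7] [392.2, 253.1, 14.3, 13.9, -10.7]
d (294, 221, 15, 15) [566.0, 331.8, 18.1, 16.7, -6.7] [547.4, 327.5, 15.9, 14.6, -6.7]
d (201, 221, 14, 15) [548.6, 222.6, 18.0, 15.4, -10.9] [532.2, 231.5, 15.8, 13.6, -10.9]
d (59, 195, 18, 18) [493.0, 63.0, 18.3, 14.3, 14.8] [483.3, 91.4, 16.1, 12.6, 14.8]
d (10, 217, 17, 19) [511.2, -10.2, 23.4, 11.2, 15.7] [499.2, 27.1, 20.6, 9.8, 15.7]
d (0, 224, 16, 13) [516.3, -27.1, 17.2, 14.0, 15.6] [503.7, 12.3, 15.1, 12.3, 15.6]
```

View pics/w10.png

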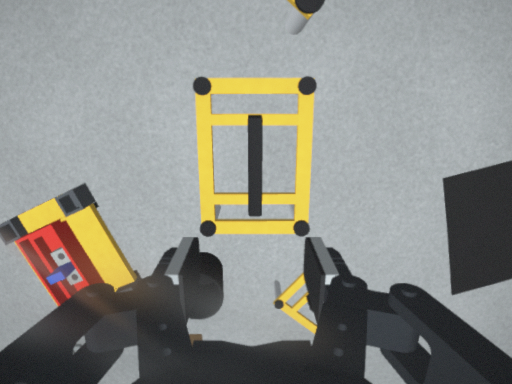

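The view shows the chosen frame at (255,157), with caps at (202,86), (307,86), (208,229) and (301,229). The handle is at (255,165), and the tray with the shoe is at (60,260). The frame centre is (0.4774,0.2896), yaw -8.8. I'll descend on the handle.

Request:
{"name": "arm_command", "arguments": {"moves": [[0.04, 0.0064, 0.0036, 0.03, 0, 0, 0], [0.04, 0.0064, 0.0036, 0.06, 0, 0, 0], [0.04, 0.0064, 0.0036, 0.09, 0, 0, 0], [0.04, 0.0064, 0.0036, 0.12, 0, 0, 0], [0.04, 0.0064, 0.0036, 0.14, 0, 0, 0], [0.04, 0.0064, 0.0036, 0.155, 0, 0, 0], [0.04, 0.0064, 0.0036, 0.17, 0, 0, 0], [0.04, 0.0064, 0.0036, 0.18, 0, 0, 0], [0.04, 0.0064, 0.0036, 0.19, 0, 0, 0], [0.04, 0.0064, 0.0036, 0.19, 0, 0, 0]]}}

```text
time_s: 19.53
tool_pos: [0.4759, 0.2891, 0.0789]
tcp_rot: [-179.9, -0.2, 171.1]
ft_force: [0.4, -0.0, -1.0]
finger_gap: 0.0401
gripper_force: 0.0
```

Request:
{"name": "arm_command", "arguments": {"moves": [[0.03, 0, 0, 0, 0, 0, 0], [0.022, 0, 0, 0, 0, 0, 0], [0.018, 0, 0, 0, 0, 0, 0], [0.005, 0, 0, 0, 0, 0, 0], [0.005, 0, 0, 0, 0, 0, 0], [0.005, 0, 0, 0, 0, 0, 0], [0.005, 0, 0, 0, 0, 0, 0], [0.005, 0, 0, 0, 0, 0, 0], [0.005, 0, 0, 0, 0, 0, 0], [0.005, 0, 0, 0, 0, 0, 0]], "squeeze": 100}}

```text
time_s: 20.37
tool_pos: [0.4778, 0.2894, 0.0826]
tcp_rot: [180.0, 0.1, 171.1]
ft_force: [-1.0, -2.6, 5.6]
finger_gap: 0.0123
gripper_force: 98.3
```

```bash
python3 - <<'E'
from h import *
go([.4774,.2896,.08],171.1); s=sensors.state(); print(s['finger_gap'],s['gripper_force'],s['ft_force'].round(1))
# lower frame from w6 (rest pose known then): cup centres from that picture, needs camera pose -> use current top picture
t=vision.get_image('top'); c=vision.camera_info('top'); m=masks(t)
for b in blobs(m['yellow'],200)[:4]: print('y',cv2.boundingRect(b),rect(c,b,.02))
E
```

```text
t 20.37 now [0.4778 0.2894 0.0826] [1.800e+02 1.000e-01 1.711e+02] shift [0.0005 0.0001 0.0026] rv [ 0.     0.002 -0.001]
0.012349684680534892 98.31913948059082 [-1.  -2.6  5.6]
y (231, 132, 57, 67) [592.8, 0.6, 190.2, 138.9, 14.5]
y (80, 260, 77, 109) [178.2, 387.8, 275.5, 166.1, 38.9]
y (0, 101, 19, 101) [685.5, 764.4, 323.0, 62.4, 5.4]
y (152, 174, 30, 49) [522.4, 249.9, 158.5, 69.2, 24.4]
```

Request:
{"name": "arm_command", "arguments": {"moves": [[0.005, 0, 0, -0.002, 0, 0, 0], [0.005, 0, 0, -0.006, 0, 0, 0], [0.005, 0, 0, -0.012, 0, 0, 0], [0.005, 0, 0, -0.022, 0, 0, 0], [0.005, 0, 0, -0.035, 0, 0, 0], [0.005, 0, 0, -0.05, 0, 0, 0], [0.005, 0, 0, -0.065, 0, 0, 0], [0.005, 0, 0, -0.08, 0, 0, 0], [0.005, 0, 0, -0.09, 0, 0, 0], [0.005, 0, 0, -0.09, 0, 0, 0]]}}

```text
time_s: 21.25
tool_pos: [0.4785, 0.2905, 0.1747]
tcp_rot: [179.8, 0.3, 171.1]
ft_force: [0.9, 0.4, -3.0]
finger_gap: 0.0119
gripper_force: 97.9
```

```bash
python3 - <<'E'
from h import *
for i in range(2): vision.get_image('top')
go([.5935,.0004,.21],194.5); s=sensors.state(); print(s['finger_gap'],s['gripper_force'],s['ft_force'].round(1),s['ft_torque'].round(2))
c=vision.camera_info('wrist'); R0=R.from_euler('xyz',s['tcp_rot'],degrees=True).as_matrix()
A=np.eye(4);A[:3,:3]=R0;A[:3,3]=s['tool_pos']; rel=np.linalg.inv(A)@c['T']
# check the held frame in the wrist view (feet at tool z -> deck at TCP)
w=vision.get_image('wrist'); cv2.imwrite('pics/w11.png',w); z=s['tool_pos'][2]-.0826+.083
for b in blobs(masks(w)['yellow'],2000): print('held',cv2.boundingRect(b),rect(c,b,z))
# cups in w6
B=np.eye(4);B[:3,:3]=R.from_euler('xyz',[-179.9,.2,14.6],degrees=True).as_matrix();B[:3,3]=[.5342,-.014,.2436]
c6=dict(c);c6['T']=B@rel; im=np.load('w6.npy'); h=cv2.cvtColor(im,cv2.COLOR_BGR2HSV)
f=((h[...,1]<70)&(h[...,2]<125)).astype(np.uint8)*255; f[:15]=0;f[195:]=0;f[:,:180]=0;f[:,325:]=0
for b in blobs(f,80): print('cup',cv2.boundingRect(b),rect(c6,b,.036))
yb=[b for b in blobs(masks(im)['yellow'],5000)][0]; print(rect(c6,yb,.02))
E
```

```text
t 21.35 now [0.4772 0.2898 0.1713] [180.    0.  171.1] shift [-0.1598 -0.2679 -0.0387] rv [ 0.     0.    -0.409]
0.011931850614459056 97.84063339233398 [-1.4  0.3 -4. ] [ 0.01  0.03 -0.03]
held (126, 63, 251, 226) [451.5, 293.9, 126.7, 125.2, 81.0]
held (0, 233, 96, 93) [485.0, 164.2, 70.6, 39.1, 26.8]
cup (189, 19, 29, 32) [656.2, 71.5, 31.7, 30.5, 13.8]
cup (290, 19, 29, 32) [683.7, -34.0, 31.7, 30.4, 15.4]
cup (195, 164, 27, 26) [503.7, 31.6, 30.9, 30.7, -75.4]
cup (286, 164, 27, 26) [531.1, -73.7, 30.7, 30.3, 14.7]
[593.3, -1.2, 188.7, 139.4, 14.5]
```

The held frame weighs about 4 N and is level, and its yaw is unchanged. The lower frame centre from the four cups is (0.594,0.000), yaw 14.6. I'll carry it over high.

Request:
{"name": "arm_command", "arguments": {"moves": [[0.005, -0.003, -0.005, -0.015, 0, 0, -0.01], [0.005, -0.012, -0.02, -0.03, 0, 0, -0.03], [0.005, -0.027, -0.045, -0.0387, 0, 0, -0.07], [0.005, -0.045, -0.075, -0.0387, 0, 0, -0.12], [0.005, -0.063, -0.105, -0.0387, 0, 0, -0.17], [0.005, -0.081, -0.135, -0.0387, 0, 0, -0.22], [0.005, -0.099, -0.165, -0.0387, 0, 0, -0.27], [0.005, -0.117, -0.195, -0.0387, 0, 0, -0.32], [0.005, -0.132, -0.22, -0.0387, 0, 0, -0.36], [0.005, -0.144, -0.24, -0.0387, 0, 0, -0.39]]}}

```text
time_s: 22.23
tool_pos: [0.582, 0.0276, 0.2078]
tcp_rot: [180.0, -0.2, -166.6]
ft_force: [0.1, 1.5, -4.5]
finger_gap: 0.0115
gripper_force: 98.1
```

Request:
{"name": "arm_command", "arguments": {"moves": [[0.005, -0.009, -0.015, 0, 0, 0, -0.015], [0.005, -0.014, -0.024, 0, 0, 0, -0.02], [0.005, -0.0162, -0.0279, 0, 0, 0, -0.02], [0.005, -0.0162, -0.0279, 0, 0, 0, -0.02], [0.005, -0.0162, -0.0279, 0, 0, 0, -0.02], [0.005, -0.0162, -0.0279, 0, 0, 0, -0.02], [0.005, -0.0162, -0.0279, 0, 0, 0, -0.02], [0.005, -0.0162, -0.0279, 0, 0, 0, -0.02], [0.005, -0.0162, -0.0279, 0, 0, 0, -0.02], [0.005, -0.0162, -0.0279, 0, 0, 0, -0.02]]}}

```text
time_s: 23.07
tool_pos: [0.6042, 0.0073, 0.2101]
tcp_rot: [-180.0, 0.0, -165.4]
ft_force: [-0.1, 1.5, -2.9]
finger_gap: 0.0119
gripper_force: 98.1
```

```bash
python3 - <<'E'
from h import *
for i in range(2): vision.get_image('top')
go([.594,.0003,.0926],194.6); s=sensors.state(); print(s['finger_gap'],s['gripper_force'],s['ft_force'].round(1),s['ft_torque'].round(2))
c=vision.camera_info('wrist'); w=vision.get_image('wrist'); cv2.imwrite('pics/w12.png',w); z=s['tool_pos'][2]-.0826
h=cv2.cvtColor(w,cv2.COLOR_BGR2HSV)
for b in blobs(masks(w)['yellow'],500): print('y',cv2.boundingRect(b),rect(c,b,z+.083),rect(c,b,.02))
for b in blobs(masks(w)['dark'],60): print('d',cv2.boundingRect(b),rect(c,b,z+.085),rect(c,b,.036))
# where the four cups should be seen if at estimate
q=R.from_euler('z',14.6,degrees=True).apply([[x,y,.036] for x in(-.08,.08) for y in(-.055,.055)])+[.594,.0003,0]
print(proj(c,q).round(0))
E
```

```text
t 23.17 now [0.6043 0.0071 0.21  ] [-180.     0.  -165.4] shift [ 0.0117 -0.0039  0.1174] rv [-0.  0. -0.]
0.011930675116948918 98.06452631950378 [-1.  -1.3 -5.1] [-0.05 -0.03  0.  ]
y (126, 63, 250, 226) [579.3, 0.7, 127.3, 125.2, -75.4] [628.8, 13.8, 272.9, 268.2, -75.4]
y (460, 285, 52, 71) [631.3, 174.6, 56.3, 34.6, 31.3] [740.2, 386.5, 120.6, 74.2, 31.3]
d (0, 143, 512, 241) [637.4, 20.0, 369.6, 169.6, -75.7] [746.1, 53.0, 765.6, 351.3, -75.7]
d (364, 208, 74, 76) [593.6, 89.3, 53.3, 37.6, 77.2] [655.2, 196.4, 110.4, 78.0, 77.2]
d (118, 61, 40, 39) [540.3, -67.4, 19.6, 18.0, -76.8] [544.9, -128.1, 40.6, 37.4, -76.8]
d (345, 61, 39, 39) [512.3, 40.6, 19.1, 18.2, -71.7] [486.8, 95.6, 39.5, 37.6, -71.7]
d (494, 295, 18, 49) [623.4, 184.4, 44.6, 10.1, 41.0] [717.0, 393.4, 92.3, 20.9, 41.0]
d (282, 245, 15, 14) [610.1, 30.6, 8.4, 8.0, 16.2] [689.5, 74.9, 17.3, 16.5, 16.2]
d (190, 220, 19, 17) [608.9, -21.5, 9.7, 9.5, -75.3] [686.9, -33.0, 20.2, 19.7, -75.3]
d (287, 229, 17, 8) [598.1, 30.5, 9.0, 4.2, -75.6] [664.6, 74.7, 18.7, 8.7, -75.6]
[[193.  79.]
 [302.  79.]
 [200. 227.]
 [296. 227.]]
```

The caps of the held frame put its centre 0.6 mm from the TCP, and one cup seen at (0.687,-0.033) matches the expected (0.685,-0.033). I'll correct by (11.7,-3.9) mm and lower to just above the cups.

Request:
{"name": "arm_command", "arguments": {"moves": [[0.005, 0.006, -0.002, 0, 0, 0, 0], [0.005, 0.0117, -0.0039, 0, 0, 0, 0], [0.005, 0.0117, -0.0039, 0.01, 0, 0, 0], [0.005, 0.0117, -0.0039, 0.025, 0, 0, 0], [0.005, 0.0117, -0.0039, 0.04, 0, 0, 0], [0.005, 0.0117, -0.0039, 0.055, 0, 0, 0], [0.005, 0.0117, -0.0039, 0.068, 0, 0, 0], [0.005, 0.0117, -0.0039, 0.076, 0, 0, 0], [0.005, 0.0117, -0.0039, 0.08, 0, 0, 0], [0.005, 0.0117, -0.0039, 0.08, 0, 0, 0]]}}

```text
time_s: 24.05
tool_pos: [0.5933, 0.0001, 0.1285]
tcp_rot: [180.0, -0.1, -165.4]
ft_force: [1.0, -0.2, -4.4]
finger_gap: 0.0121
gripper_force: 98.1
```

```bash
python3 - <<'E'
from h import *
for i in range(2): vision.get_image('top')
go([.594,.0003,.0926],194.6); s=sensors.state(); print(s['finger_gap'],s['ft_force'].round(1),s['ft_torque'].round(2))
c=vision.camera_info('wrist'); w=vision.get_image('wrist'); cv2.imwrite('pics/w13.png',w); h=cv2.cvtColor(w,cv2.COLOR_BGR2HSV)
z=s['tool_pos'][2]-.0826
for b in blobs(masks(w)['dark'],60): 
  x,y,ww,hh=cv2.boundingRect(b)
  if y<260: print('d',(x,y,ww,hh),rect(c,b,z+.085),rect(c,b,.036))
for b in blobs(masks(w)['yellow'],500): print('y',cv2.boundingRect(b),rect(c,b,z+.083))
# independent: held frame in scene view, post feet/caps vs projection
sc=vision.get_image('scene'); cs=vision.camera_info('scene'); cv2.imwrite('pics/s13.png',sc)
q=R.from_euler('z',14.6,degrees=True).apply([[x,y,z+.085] for x in(-.08,.08) for y in(-.055,.055)])+[.594,.0003,0]; q2=q.copy();q2[:,2]=.036
print(proj(cs,q).round(1).tolist(),proj(cs,q2).round(1).tolist())
for b in blobs(masks(sc)['dark'],20):
  x,y,ww,hh=cv2.boundingRect(b)
  if 190<x<290 and 120<y<270: print('sc',(x,y,ww,hh))
E
```

```text
t 24.15 now [5.945e-01 1.000e-04 1.306e-01] [-1.800e+02  1.000e-01 -1.654e+02] shift [0.0004 0.0003 0.038 ] rv [-0.     0.001 -0.001]
0.011687258678006615 [-0.7 -0.1 -3.1] [ 0.02 -0.    0.01]
d (0, 143, 512, 241) [627.7, 12.9, 369.9, 169.7, -75.7] [687.6, 31.0, 587.8, 269.7, -75.7]
d (118, 61, 40, 39) [530.5, -74.3, 19.6, 18.0, -76.8] [533.1, -107.7, 31.2, 28.7, -76.8]
d (345, 61, 39, 39) [502.5, 33.6, 19.1, 18.1, -71.7] [488.6, 63.8, 30.3, 28.8, -71.7]
d (176, 245, 46, 14) [613.2, -25.9, 25.9, 8.1, -75.2] [664.5, -30.8, 41.1, 12.9, -75.2]
y (126, 63, 250, 226) [569.6, -6.6, 126.7, 125.1, -75.5]
[[221.9, 184.2], [259.9, 189.4], [199.8, 218.8], [242.1, 225.5]] [[224.6, 211.8], [260.8, 217.3], [203.9, 247.9], [244.0, 255.0]]
sc (203, 134, 49, 81)
sc (272, 246, 28, 39)
sc (237, 256, 15, 13)
sc (197, 247, 14, 15)
sc (199, 245, 9, 6)
sc (255, 219, 12, 8)
sc (239, 252, 9, 6)
sc (239, 222, 7, 6)
```

Aligned within 1 mm. I'll lower slowly into the cups.

Request:
{"name": "arm_command", "arguments": {"moves": [[0.005, 0.0002, 0.0002, 0.003, 0, 0, 0], [0.005, 0.0002, 0.0002, 0.006, 0, 0, 0], [0.005, 0.0002, 0.0002, 0.009, 0, 0, 0], [0.005, 0.0002, 0.0002, 0.012, 0, 0, 0], [0.005, 0.0002, 0.0002, 0.015, 0, 0, 0], [0.005, 0.0002, 0.0002, 0.018, 0, 0, 0], [0.005, 0.0002, 0.0002, 0.021, 0, 0, 0], [0.005, 0.0002, 0.0002, 0.023, 0, 0, 0], [0.005, 0.0002, 0.0002, 0.024, 0, 0, 0], [0.005, 0.0002, 0.0002, 0.024, 0, 0, 0]]}}

```text
time_s: 25.08
tool_pos: [0.5936, 0.0003, 0.1055]
tcp_rot: [180.0, -0.0, -165.4]
ft_force: [-0.3, 0.3, -3.3]
finger_gap: 0.0117
gripper_force: 98.1
```

```bash
python3 -c "
from h import *
vision.get_image('top');go([.594,.0003,.0926],194.6); s=sensors.state(); print(s['ft_force'].round(1),s['ft_torque'].round(2))"
```

```text
t 25.13 now [5.937e-01 3.000e-04 1.058e-01] [-180.    -0.  -165.4] shift [-0.0003 -0.      0.0132] rv [-0.    -0.    -0.001]
[-0.2 -0.3 -3.3] [ 0.02  0.04 -0.03]
```

Request:
{"name": "arm_command", "arguments": {"moves": [[0.005, 0, 0, 0.002, 0, 0, 0], [0.005, 0, 0, 0.004, 0, 0, 0], [0.005, 0, 0, 0.006, 0, 0, 0], [0.005, 0, 0, 0.008, 0, 0, 0], [0.005, 0, 0, 0.0095, 0, 0, 0], [0.005, 0, 0, 0.0105, 0, 0, 0], [0.005, 0, 0, 0.0115, 0, 0, 0], [0.005, 0, 0, 0.012, 0, 0, 0], [0.005, 0, 0, 0.012, 0, 0, 0], [0.005, 0, 0, 0.012, 0, 0, 0]]}}

```text
time_s: 25.97
tool_pos: [0.5938, 0.0003, 0.0939]
tcp_rot: [-180.0, 0.0, -165.4]
ft_force: [0.0, -0.1, -3.1]
finger_gap: 0.0119
gripper_force: 98.1
```

Request:
{"name": "arm_command", "arguments": {"moves": [[0.005, 0, 0, 0.0004, 0, 0, 0], [0.005, 0, 0, 0.0008, 0, 0, 0], [0.005, 0, 0, 0.0012, 0, 0, 0], [0.005, 0, 0, 0.0012, 0, 0, 0], [0.005, 0, 0, 0.0012, 0, 0, 0], [0.005, 0, 0, 0.0012, 0, 0, 0], [0.005, 0, 0, 0.0012, 0, 0, 0], [0.005, 0, 0, 0.0012, 0, 0, 0], [0.005, 0, 0, 0.0012, 0, 0, 0], [0.005, 0, 0, 0.0012, 0, 0, 0]]}}

```text
time_s: 26.8
tool_pos: [0.5939, 0.0002, 0.0928]
tcp_rot: [-180.0, 0.0, -165.4]
ft_force: [-0.3, -0.6, -2.2]
finger_gap: 0.0119
gripper_force: 98.3
```

Request:
{"name": "arm_command", "arguments": {"moves": [[0.005, 0, 0, 0.0004, 0, 0, 0], [0.005, 0, 0, 0.0008, 0, 0, 0], [0.005, 0, 0, 0.0012, 0, 0, 0], [0.005, 0, 0, 0.0012, 0, 0, 0], [0.005, 0, 0, 0.0012, 0, 0, 0], [0.005, 0, 0, 0.0012, 0, 0, 0], [0.005, 0, 0, 0.0012, 0, 0, 0], [0.005, 0, 0, 0.0012, 0, 0, 0], [0.005, 0, 0, 0.0012, 0, 0, 0], [0.005, 0, 0, 0.0012, 0, 0, 0]]}}

```text
time_s: 27.63
tool_pos: [0.5939, -0.0002, 0.0925]
tcp_rot: [-179.9, 0.0, -165.4]
ft_force: [-4.3, -2.0, 6.2]
finger_gap: 0.0125
gripper_force: 99.5
```

Contact at z = 0.0925, matching the expected home height of 0.0926. I'll release and retreat.

Request:
{"name": "arm_command", "arguments": {"moves": [[0.015, 0, 0, 0, 0, 0, 0], [0.025, 0, 0, 0, 0, 0, 0], [0.04, 0, 0, 0, 0, 0, 0], [0.05, 0, 0, 0, 0, 0, 0], [0.05, 0, 0, 0, 0, 0, 0], [0.05, 0, 0, 0, 0, 0, 0], [0.05, 0, 0, -0.01, 0, 0, 0], [0.05, 0, 0, -0.03, 0, 0, 0], [0.05, 0, 0, -0.06, 0, 0, 0], [0.05, 0, 0, -0.095, 0, 0, 0]]}}

```text
time_s: 28.47
tool_pos: [0.5925, 0.0005, 0.1859]
tcp_rot: [179.9, -0.2, -165.4]
ft_force: [1.8, -1.0, 0.5]
finger_gap: 0.05
gripper_force: 0.0
```

Request:
{"name": "arm_command", "arguments": {"moves": [[0.05, 0, 0, -0.03, 0, 0, 0], [0.05, 0.01, 0, -0.06, 0, 0, 0], [0.05, 0.03, 0, -0.08, 0, 0, 0], [0.05, 0.03, 0, -0.08, 0, 0, 0], [0.05, 0.03, 0, -0.08, 0, 0, 0], [0.05, 0.03, 0, -0.08, 0, 0, 0], [0.05, 0.03, 0, -0.08, 0, 0, 0], [0.05, 0.03, 0, -0.08, 0, 0, 0], [0.05, 0.03, 0, -0.08, 0, 0, 0], [0.05, 0.03, 0, -0.08, 0, 0, 0]]}}

```text
time_s: 29.3
tool_pos: [0.5647, -0.0071, 0.2651]
tcp_rot: [180.0, -0.1, -165.4]
ft_force: [0.2, -0.5, -0.6]
finger_gap: 0.0497
gripper_force: 0.0
```

```bash
python3 - <<'E'
from h import *
s=sensors.state(); print(s['time_s'],s['ft_force'].round(1),s['tool_pos'].round(3))
c=vision.camera_info('wrist'); w=vision.get_image('wrist'); cv2.imwrite('pics/w14.png',w); m=masks(w)
for b in blobs(m['yellow'],500): print('y',cv2.boundingRect(b),rect(c,b,.093))
for b in blobs(m['dark'],60):
  x,y,ww,hh=cv2.boundingRect(b)
  if y<260: print('d',(x,y,ww,hh),rect(c,b,.095),rect(c,b,.138))
for b in blobs(m['red'],100): print('r',cv2.boundingRect(b),rect(c,b,.06))
for b in blobs(m['blue'],20): print('b',cv2.boundingRect(b),rect(c,b,.069))
E
```

```text
29.3 [ 0.2 -0.5 -0.6] [ 0.565 -0.007  0.265]
y (191, 107, 120, 161) [590.8, -0.8, 182.6, 126.0, 14.5]
y (432, 271, 71, 70) [680.7, 319.0, 112.2, 76.9, 41.0]
d (0, 224, 512, 160) [746.9, 49.7, 755.3, 256.0, -75.7] [715.0, 40.2, 659.0, 223.3, -75.7]
d (244, 152, 14, 103) [604.4, 2.5, 118.4, 14.7, 14.8] [590.7, -1.0, 103.3, 12.8, 14.8]
d (179, 238, 32, 51) [692.5, -41.1, 67.4, 30.3, -9.2] [667.6, -39.0, 58.8, 26.4, -9.2]
d (150, 248, 27, 40) [704.6, -78.7, 54.2, 28.2, 6.3] [678.1, -71.9, 47.3, 24.6, 6.3]
d (189, 111, 17, 19) [530.3, -73.5, 17.0, 16.4, -32.6] [526.0, -67.3, 14.8, 14.3, -32.6]
d (296, 112, 17, 18) [502.6, 33.3, 17.0, 16.4, 61.6] [501.9, 25.8, 14.8, 14.3, 61.6]
r (18, 0, 73, 62) [473.3, -255.6, 84.5, 64.3, -80.9]
r (257, 162, 21, 65) [597.5, 21.5, 80.5, 24.0, 13.9]
r (226, 162, 18, 65) [607.4, -16.3, 80.4, 19.8, 14.5]
r (226, 132, 53, 17) [538.5, -12.7, 60.2, 18.4, -75.5]
b (258, 181, 5, 14) [588.6, 10.0, 15.8, 4.7, 14.9]
b (241, 181, 3, 15) [594.5, -10.2, 17.0, 2.4, 14.1]
```

The frame centre from the caps is (0.594,0.000), yaw 14.5, and the cap spacing of 110.3 mm at home height agrees with being seated. The tray and shoe show aligned through the open deck. I'll hand it in.

```bash
python3 -c "
from rig import ctrl
print(ctrl.close_job())"
```

```text
the job is handed in; nothing more can be done
None
```

The job is handed in at about 29 s of the 72 s: the top tray is centred on the lower frame's deck to within about 1.5 mm, the shoe stands upright and lengthwise in it, and the middle-sized upper frame is seated in the four cups by contact height and cap spacing, then released.

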